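# Release a case's spring latch with a dowel

## Task

The grey instrument case is shut by a spring latch. Take the release dowel from its stand and push it through the hole in the end of the case until the latch lets go and the lid springs ajar, never pressing on the case with more than 20 N; then swing the lid right open so that it stays open, and lay the dowel back on its stand without disturbing anything else on the table.

Things in the scene. Friction and masses are not known exactly. Their poses are not given: they have to be found in the camera images.
- case: Grey instrument case fixed to the table, 120 (x) x 90 (y) x 70 mm high with its lid. Origin at the centre of its underside. Its -x end, turned to about world +y, has the release hole; the lid is hinged along the top of its +x end. Inside stands a blue box.
- hole (a point): Centre of the mouth of the release hole (brass ring) in the -x end of the case, 33.5 mm above the table, 14 mm in diameter with a 3 mm chamfer, wall 8 mm thick. Axes as the case: the way in is along +x.
- latch_bay (a point): Point on the hole's axis 21 mm in from its mouth (axes as the case), where the latch's flat push plate (26 mm across) stands on average; its face may be 7 mm nearer or deeper each time, unseen. Its spring presses back with 3 N, then 0.5 N more per mm; after 8 to 10 mm of travel the latch lets go (6 to 9 N), after 12 mm it meets a hard stop and the force shoots up.
- lid (a joint): Opening of the case's lid in rad: 0 shut, about 0.4 when an ejector pin has sprung it ajar after the latch has let go, 1.85 fully open against its stop. It turns freely (120 g), falls back on the pin from below 1.5 and stays open beyond 1.6. The pin stands half-way along the case, 34 mm off the middle to +y.
- lid_edge (a point): Middle of the lid's free edge, half-way through its thickness, 125.5 mm from the hinge line. The lid is a plate 126 x 94 x 6 mm. Shut, the edge overhangs the hole's wall by 5 mm, 67.5 mm above the table. A steel hook 16 mm wide hangs 16 mm below the middle of the lid, 15 to 34 mm in from the edge; elsewhere the underside is flat.
- hinge_line (a point): Middle of the lid's hinge line on top of the +x end of the case, 64.5 mm above the table, at the level of the shut lid's underside; the hinge runs along the case's y. Axes as the case.
- dowel_grip (a point): Release dowel: a square blue plastic grip 60 mm long (x), 18 x 18 mm, with a round steel rod 10 mm in diameter that stands out 80 mm from its +x end; 90 g, balanced about 15 mm ahead of the grip's centre. This point is the centre of the grip, on the rod's axis; +x points to the rod's tip.
- dowel_tip (a point): End of the dowel's rod, on its axis, 110 mm from the centre of the grip.
- dowel: The release dowel; origin and axes as point dowel_grip.
- stand: Grey dowel stand fixed to the table: base 150 x 54 x 6 mm with two saddles 10 mm thick, one under the grip's rear end (25 mm behind the grip's centre), one under the rod (76 mm ahead). Their cheeks flare up to 42 mm above the table with about 5 mm to spare each side at the top. The dowel lies along the stand's x.
- stand_seat (a point): Where the centre of the dowel's grip belongs when it lies on the stand, 31 mm above the table; axes as the stand, the tip to +x. About 70 mm of the grip and rod are free between the saddles.
- swab_jar: Bystander: clear jar with blue lid, 54 x 54 x 70 mm, origin under its centre.
- spare_objective: Bystander: microscope objective standing up, 33 x 33 x 57 mm, origin under its centre.
- ipa_bottle: Bystander: amber dropper bottle, 39 x 39 x 108 mm, origin under its centre.
- kapton_roll: Bystander: amber tape roll lying flat, 60 x 60 x 16 mm, origin under its centre.
- lens_cap: Bystander: black lens cap, 33 x 33 x 13 mm, origin under its centre.

How it is judged (in metres and radians):
On the way, in this order (a step that is already met when the one before it is completed fails the run):
1. the lid has sprung ajar while the dowel is in the release hole (value of joint lid above 0.15 rad and x of dowel_tip in the frame of hole above 0.012 m and y of dowel_tip in the frame of hole between -0.012 and 0.012 m and z of dowel_tip in the frame of hole between -0.012 and 0.012 m), for 0.1 s.
2. the lid has been swung right open (value of joint lid above 1.6 rad), for 0.2 s.
At the end, for the whole second after the job is handed in: The lid stands open beyond 1.6 rad; the dowel lies at rest in both saddles of its stand, the right way round, the centre of its grip within 15 mm horizontally and 4 mm in height of its place and its axis within 0.12 rad of the stand's (value of joint lid above 1.6 rad and horizontal distance between dowel_grip and stand_seat below 0.015 m and z of dowel_grip in the frame of stand_seat between -0.004 and 0.004 m and angle between the x axis of dowel and the x axis of stand, either way round below 0.12 rad and x of dowel_tip in the frame of stand_seat above 0.05 m and linear speed of dowel below 0.02 m/s); the robot touches nothing.
It fails at once if the dowel presses on the case, its latch or its lid with more than 20 N (contact force between dowel and case above 20 N).
It fails at once if the robot itself presses on the case with more than 20 N (contact force between any of the fingers, the arm and case above 20 N).
It fails at once if a bystander is moved by more than 15 mm (distance of any of swab_jar, spare_objective, ipa_bottle, kapton_roll, lens_cap from where it was at the start of the episode above 0.015 m).
It also fails if it takes over 58 s, if anything falls off the work surface, if the arm or the gripper's body presses on something with over 40 N, if the wrist force passes 120 N, or if a joint passes its speed limit or range.

## Robot

A 6-joint arm with a two-finger parallel gripper is mounted at the origin on a cart in front of the work surface, level with it; the furniture and walls round the work are solid. World frame = base frame: x ahead of the robot, y to its left, z up, the work surface at z = 0. Lengths are in mm, angles in degrees, forces in N, time in s.
With the tool pointing down it reaches from about 325 to 875 mm from the base axis. Payload 4.4 kg.
Tool frame: the origin (TCP) lies at the very end of the fingers, on their centre line; the grasp point (between the pads) lies robot.grip_point_offset behind it (robot.grip_point_offset is the distance from the TCP to the grasp point, in mm); z points along the fingers, y is the direction in which the jaws open and shut (so a half turn about z gives the same grasp; the last joint's range is limited). The gripper opens to 85 mm and grips with 20 to 120 N. Pads are 22 mm wide; open, the fingers measure 114 mm over their backs; the gripper's body (76 mm by 85 mm) begins 54 mm behind the grasp point. The pads swing forward as they close: fully open they stand 13 mm farther back than shut.
Start: joints at [-80.014, 11.837, 88.321, -0, 79.842, -8.623], TCP at [183.481, -544.942, 231.282] pointing down, gripper open.
Joint ranges: [-156.59, 156.59], [-49.26, 127.26], [12.9, 141.05], [-63.56, 243.56], [4.71, 150.69], [-161.64, 161.64]. Speed limits (degrees/s): [159.86, 159.86, 180, 180, 180, 180].

## Interface

Orientations are given as a 3x3 rotation matrix whose columns are the frame's x, y, z axes.
In Python, from bench import robot gives the robot as it stands.
- The arm moves only by the tool send_rows, never from a script. Its argument "series" is a list of rows, each a list of 3 entries, a list of its own where there are three numbers: the shift along the tool's x, y, z in m, then the turn, a rotation vector about the tool's x, y, z in degrees, then the opening, from 0 (shut) to 1 (fully open). In form: [[[tx, ty, tz], [rx, ry, rz], jaw], ...]. A call has 1 to 5 rows; each row is the pose to reach, as a shift and turn from the pose commanded when the call began, along the tool's axes at that moment; what a row does not reach only later rows make up. A row lasts 1/10 s, in which the tool goes at most 50 mm and 8.59 degrees, less where a joint would pass 70% of its speed; a pose out of reach is approached as far as the arm can. A call with a gripper value outside its range is refused whole. The fingers move at their own pace and stop on an object; "newtons" is the grip in N (left out, the last holds). Time passes only in rows, so rows that repeat a pose let the fingers close. It gives the time, the measured TCP pose, the force and the opening at its end, in the units of the state.
- robot.sense(): the state, without advancing time (a new reading comes with each control period).
- robot.grab_frame(name): name is "scene" or "top" or "wrist"; returns (picture, depth): 400x640x3 uint8, blue, green, red; 400x640 float32, mm along the optical axis (not along the pixel's ray), 0 where there is no reading.
- robot.camera_params(name): a dict with "vfov" (degrees; the focal length in pixels is half the picture's height over the tangent of half this angle, whatever the lens; pixels are square), "cx", "cy" (the principal point, pixels), "world_from_camera" (4x4, takes a point from camera to world coordinates). Camera axes: x right, y down, z forward; pixel columns grow to the right and rows downward; lengths in mm; the calibration is good to about 2 mm. The wrist camera is an equidistant fisheye: a pixel r from the principal point sees the ray r / f radians off the axis. A picture is of the moment at which its call begins: read the wrist's pose just before it. camera_params takes no time and is no camera call; for the wrist camera it gives the pose at the moment of the call.
- robot.hand_in(): hands the job in, once; it reports no verdict.
The state is a dict: "time": time; "joint_pos": joint angles; "qd": joint speeds; "joint_efforts": joint torques, N m; "ee_pos": TCP position; "ee_rot": TCP orientation; "ft_force": force on the tool from outside, world axes, zero at the start; "moment": the same for the moment, N m; "grip_width": opening from 0.0 (shut) to 1.0 (fully open).
Only numpy, scipy, OpenCV 4.12 (cv2) and the standard library are available. Lean on these libraries where they do the work, as an engineer would, in place of code of your own. Each camera call takes 0.05 s, during which the arm holds its last target.

## Working session

There is one attempt and no reset: what is moved stays moved. The work goes in short steps, Python scripts to look and compute and a tool call to move; the robot and the scene stay as the last step left them, time stands still between calls to the robot, and variables do not carry over. Pictures are saved under pics/ and viewed, and the job is handed in when it is done.

Besides the shell and the picture viewer there is one more tool, called after ">>>" as name([rows], argument=value, ...), one row to a line, values as JSON. send_rows: Moves the arm, as the interface text tells. Its arguments: {"type":"object","properties":{"series":{"type":"array","items":{"type":"array"}},"newtons":{"type":"number"}},"required":["series"]}

```bash
ls; mkdir -p pics
python3 - <<'E'
from bench import robot
import cv2, numpy as np
s=robot.sense(); print(s); print(robot.grip_point_offset)
for n in ("scene","top","wrist"):
    c=robot.camera_params(n); print(n,c)
    im,d=robot.grab_frame(n); cv2.imwrite(f"pics/{n}0.png",im); np.save(f"pics/{n}0.npy",d)
E
```

```text
pics
{'time': 0.0, 'joint_pos': array([-8.00144425e+01,  1.18874977e+01,  8.84064815e+01, -4.17483016e-04,
        7.98419871e+01, -8.62542168e+00]), 'qd': array([ 0.02109471, -0.00419306,  0.06977147,  0.02365687,  0.05750703,
        0.01879846]), 'joint_efforts': array([-1.10961315e-03, -3.83037043e+01, -2.91599160e+01, -2.48359120e-04,
        1.05655383e-02, -1.97761892e-06]), 'ee_pos': array([ 183.33434275, -544.1718844 ,  230.07965712]), 'ee_rot': array([[ 9.47706933e-01,  3.19141651e-01, -4.18551680e-04],
       [ 3.19141735e-01, -9.47704119e-01,  2.33586602e-03],
       [ 3.48808987e-04, -2.34729373e-03, -9.99997184e-01]]), 'ft_force': array([-0.05261747,  0.47232741,  0.41034218]), 'moment': array([ 0.00593314,  0.01535918, -0.04799712]), 'grip_width': 0.9979940773721303}
18.700000000000003
scene {'vfov': 46.12207281348948, 'cx': 319.48042493068897, 'cy': 195.50400463762128, 'world_from_camera': array([[-5.08076023e-01, -6.15114008e-01,  6.02904231e-01,
        -4.40827216e+02],
       [-8.61312228e-01,  3.62828381e-01, -3.55663903e-01,
         4.39070106e+02],
       [ 2.
[... 355 characters left out ...]
   [-9.99980451e-01, -6.19715866e-03,  8.32445043e-04,
        -1.22994452e+02],
       [-1.05719087e-04, -1.16355540e-01, -9.93207620e-01,
         1.32139966e+03],
       [ 0.00000000e+00,  0.00000000e+00,  0.00000000e+00,
         1.00000000e+00]])}
wrist {'vfov': 65.70646984690485, 'cx': 322.5155348615321, 'cy': 200.69093774896143, 'world_from_camera': array([[ 3.19287730e-01, -9.01406826e-01, -2.92439874e-01,
         2.58715737e+02],
       [-9.47653913e-01, -3.04589644e-01, -9.57977502e-02,
        -5.19066500e+02],
       [-2.72141138e-03,  3.07718838e-01, -9.51473442e-01,
         3.72448088e+02],
       [ 0.00000000e+00,  0.00000000e+00,  0.00000000e+00,
         1.00000000e+00]])}
```

View pics/scene0.png

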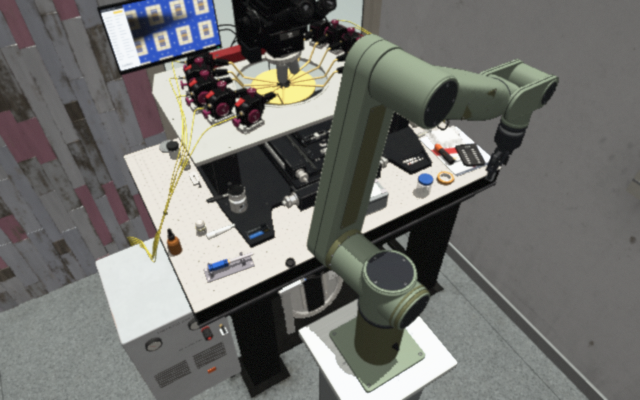

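View pics/top0.png

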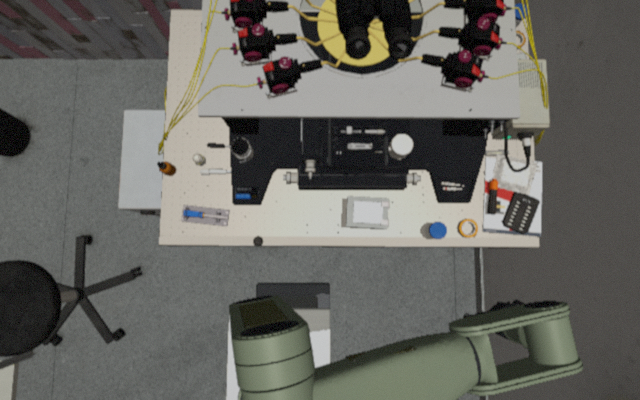

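View pics/wrist0.png

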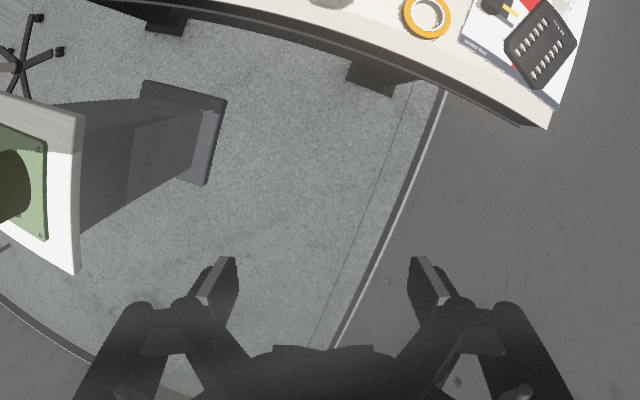

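```bash
cat > h.py <<'E'
import numpy as np, cv2
from bench import robot
def ray(n,u,v,c=None):
    c=c or robot.camera_params(n); f=200/np.tan(np.radians(c['vfov']/2))
    x,y=u-c['cx'],v-c['cy']
    if n=='wrist':
        r=np.hypot(x,y); t=r/f
        d=np.array([x/r*np.sin(t),y/r*np.sin(t),np.cos(t)]) if r>0 else np.array([0,0,1.])
    else: d=np.array([x/f,y/f,1.])
    T=c['world_from_camera']; return T[:3,3],T[:3,:3]@d
def onz(n,u,v,z,c=None):
    o,d=ray(n,u,v,c); return o+d*(z-o[2])/d[2]
def cloud(n,d,c=None):
    c=c or robot.camera_params(n); f=200/np.tan(np.radians(c['vfov']/2))
    v,u=np.mgrid[:400,:640]; x,y=u-c['cx'],v-c['cy']
    if n=='wrist':
        r=np.hypot(x,y)+1e-9; k=np.tan(r/f)/r
        P=np.stack([x*k*d,y*k*d,d],-1)
    else: P=np.stack([x/f*d,y/f*d,d],-1)
    T=c['world_from_camera']; return P@T[:3,:3].T+T[:3,3]
E
python3 - <<'E'
import cv2,numpy as np
from h import *
im=cv2.imread('pics/top0.png')
a=cv2.resize(im[130:260,150:320],None,fx=4.5,fy=4.5,interpolation=cv2.INTER_NEAREST); cv2.imwrite('pics/topL.png',a)
a=cv2.resize(im[170:260,320:490],None,fx=4.5,fy=4.5,interpolation=cv2.INTER_NEAREST); cv2.imwrite('pics/topR.png',a)
P=cloud('top',np.load('pics/top0.npy'))
for u,v in [(437,230),(467,228),(367,212),(258,241),(167,168),(199,159),(205,215),(190,213),(367,180),(300,178),(250,195),(245,150),(350,110),(417,178)]: print((u,v),P[v,u].round(0))
E
```

```text
(437, 230) [ 396. -483.   70.]
(467, 228) [ 406. -600.   -2.]
(367, 212) [ 449. -270.   70.]
(258, 241) [360.  71.   2.]
(167, 168) [584. 352.  59.]
(199, 159) [615. 256.  50.]
(205, 215) [439. 234.  39.]
(190, 213) [445. 280.  41.]
(367, 180) [ 547. -270.   78.]
(300, 178) [552. -65.  77.]
(250, 195) [505.  97.  24.]
(245, 150) [632. 102. 106.]
(350, 110) [ 720. -208.  220.]
(417, 178) [ 556. -427.   66.]
```

View pics/topL.png

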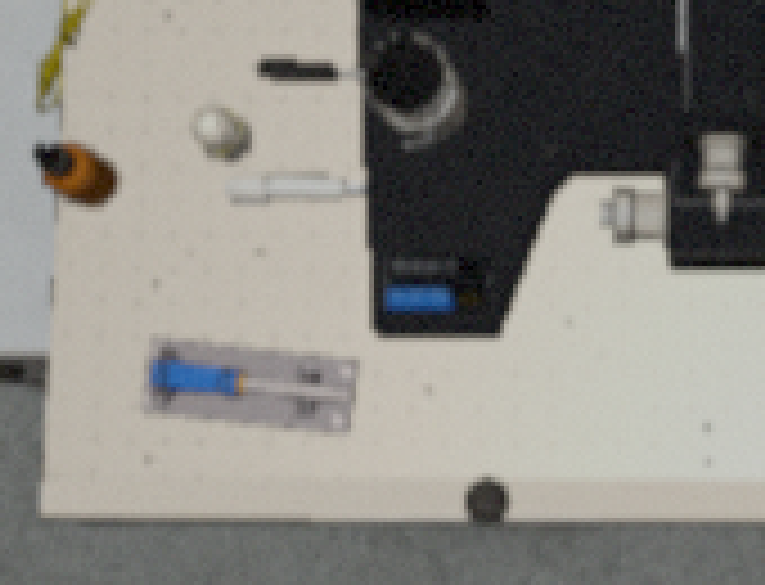

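View pics/topR.png

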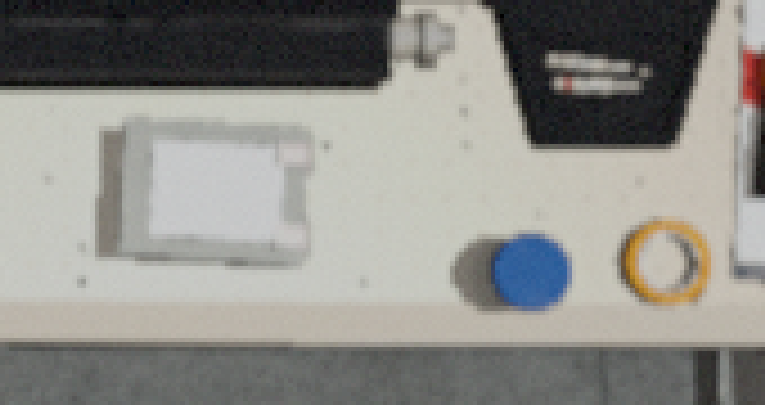

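```bash
cat >> h.py <<'E'
from scipy.spatial.transform import Rotation as Ro
def down(yaw,pitch=0):
    y=np.radians(yaw); x=np.array([np.cos(y),np.sin(y),0]); z=np.array([0,0,-1.]); 
    return np.stack([x,np.cross(z,x),z],1)
def go(p,R,base=None):
    s=robot.sense(); R0=s['ee_rot'];p0=s['ee_pos']
    if base is not None: p0,R0=base
    d=R0.T@(np.array(p)-p0)/1000; w=Ro.from_matrix(R0.T@R).as_rotvec(degrees=True)
    print('t',s['time'],'pos',s['ee_pos'].round(1),'shift',d.round(4),'rot',w.round(2),'F',s['ft_force'].round(1),'g',round(s['grip_width'],3))
E
python3 - <<'E'
from h import *
go([430,-130,110],down(90))
E
```

```text
t 0.15 pos [ 183.4 -544.4  230.4] shift [ 0.3659 -0.3138  0.121 ] rot [ -0.08  -0.08 -71.4 ] F [ 0.9 -0.4 -0.4] g 1.002
```

>>> send_rows([
  [[0.036,-0.031,0.005],[0,0,-7.2],1],
  [[0.072,-0.062,0.01],[0,0,-14.4],1],
  [[0.108,-0.093,0.015],[0,0,-21.6],1],
  [[0.144,-0.124,0.02],[0,0,-28.8],1],
  [[0.18,-0.155,0.025],[0,0,-36],1],
])

```text
time: 0.65
ee_pos: [305.1, -338.7, 205.8]
ee_rot: [[0.576, 0.818, 0.0], [0.818, -0.576, 0.0], [0.0, -0.0, -1.0]]
ft_force: [1.2, 0.1, -0.1]
grip_width: 1.001
```

Run:
```python
from h import *
go([430,-130,110],down(90))
```

```text
t 0.65 pos [ 305.1 -338.7  205.8] shift [ 0.2426 -0.0179  0.0959] rot [-0.000e+00 -2.000e-02 -3.513e+01] F [ 1.2  0.1 -0.1] g 1.001
```

>>> send_rows([
  [[0.049,-0.004,0.005],[0,0,-7],1],
  [[0.098,-0.007,0.01],[0,0,-14],1],
  [[0.145,-0.011,0.025],[0,0,-21],1],
  [[0.192,-0.014,0.042],[0,0,-28],1],
  [[0.235,-0.018,0.065],[0,0,-35.1],1],
])

```text
time: 1.15
ee_pos: [427.7, -137.1, 141.7]
ee_rot: [[-0.0, 1.0, 0.003], [1.0, 0.0, -0.001], [-0.001, 0.003, -1.0]]
ft_force: [0.2, -0.5, -0.7]
grip_width: 1.001
```

>>> send_rows([
  [[0.008,0,0.03],[0,0,0],1],
  [[0.008,0,0.03],[0,0,0],1],
])

```text
time: 1.35
ee_pos: [422.6, -126.9, 107.3]
ee_rot: [[0.001, 1.0, -0.009], [1.0, -0.001, 0.005], [0.005, -0.009, -1.0]]
ft_force: [-0.5, -0.6, -0.7]
grip_width: 0.997
```

Run:
```python
from h import *
go([430,-130,110],down(90))
c=robot.camera_params('wrist')
im,d=robot.grab_frame('wrist'); cv2.imwrite("pics/w1.png",im); np.savez('pics/w1.npz',d=d,**c)
```

```text
t 1.35 pos [ 422.6 -126.9  107.3] shift [-0.0031  0.0074 -0.0028] rot [-0.52 -0.28 -0.08] F [-0.5 -0.6 -0.7] g 0.997
```

View pics/w1.png

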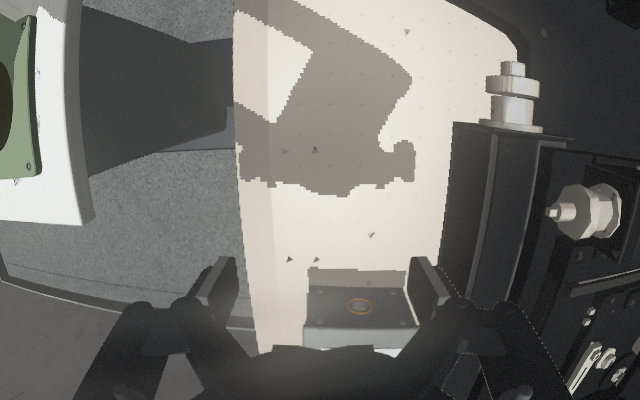

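Run:
```python
from h import *
z=np.load('pics/w1.npz'); c={k:z[k] for k in('cx','cy','world_from_camera')}; c['vfov']=float(z['vfov'])
im=cv2.imread('pics/w1.png'); P=cloud('wrist',z['d'],c)
hsv=cv2.cvtColor(im,cv2.COLOR_BGR2HSV)
m=((hsv[...,0]>5)&(hsv[...,0]<30)&(hsv[...,1]>70))
m[:280]=0;m[330:]=0;m[:,:320]=0;m[:,400:]=0
v,u=np.nonzero(m);print(len(u),u.min(),u.max(),v.min(),v.max()); e=cv2.fitEllipse(np.stack([u,v],1).astype(np.float32));print(e)
print('hole',onz('wrist',*e[0],33.5,c), P[v,u].mean(0))
q=P[295:312:2,315:410:6].reshape(-1,3); q=q[(abs(q[:,1]-np.median(q[:,1]))<8)]
A=np.c_[q[:,0],q[:,2],np.ones(len(q))]; print(np.linalg.lstsq(A,q[:,1],rcond=None)[0], q.std(0))
for v in range(280,330,4): print(v,P[v,330].round(1),P[v,390].round(1))
a=cv2.resize(im[260:350,290:430],None,fx=5,fy=5,interpolation=cv2.INTER_CUBIC);cv2.imwrite('pics/w1z.png',a)
```

```text
104 347 372 298 314
((359.38262939453125, 305.7305908203125), (14.511791229248047, 24.17596435546875), 96.39019012451172)
hole [ 453.95509022 -212.28309861   33.5       ] [ 454.84583223 -211.75452322   35.03798497]
[-5.37017722e-02  4.40413176e-03 -1.88391294e+02] [24.8574549   1.61427578  7.73628582]
280 [ 429.  -206.9   -0.7] [ 486.9 -208.2   -0.8]
284 [ 4.290e+02 -2.111e+02 -1.000e-01] [ 4.871e+02 -2.122e+02  2.000e-01]
288 [ 428.9 -211.5    6.2] [ 486.6 -214.4    3.9]
292 [ 428.8 -212.4   11.5] [ 485.3 -214.1   11.1]
296 [ 428.7 -210.9   20.1] [ 484.1 -214.2   17.5]
300 [ 428.6 -211.5   25.5] [ 482.9 -213.9   24.2]
304 [ 428.6 -211.1   32. ] [ 481.7 -213.6   30.7]
308 [ 428.5 -210.4   38.7] [ 480.7 -214.    36.1]
312 [ 428.4 -211.3   43.1] [ 479.6 -213.7   42.1]
316 [ 428.3 -210.7   49.2] [ 478.4 -212.9   48.6]
320 [ 428.3 -210.6   54.6] [ 477.8 -213.9   52.7]
324 [ 428.2 -211.4   58.7] [ 477.1 -214.8   56.8]
328 [ 428.  -206.3   69.4] [ 474.1 -207.7   69.8]
```

View pics/w1z.png

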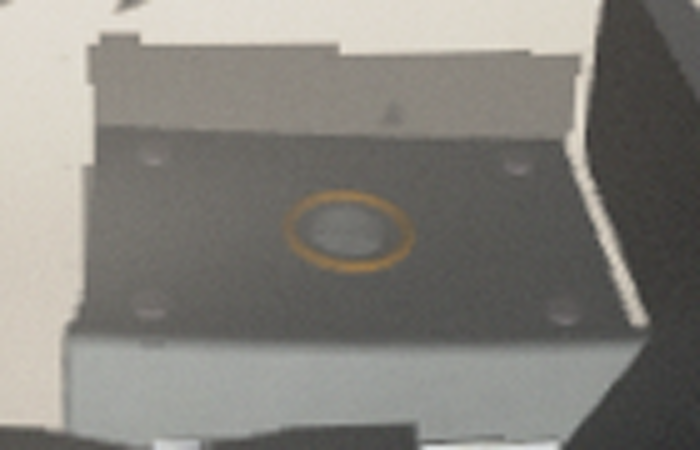

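>>> send_rows([
  [[0.03,0.02,0.02],[0,0,0],1],
  [[0.06,0.03,0.05],[0,0,0],1],
  [[0.06,0.03,0.05],[0,0,0],1],
  [[0.06,0.03,0.05],[0,0,0],1],
])

```text
time: 1.8
ee_pos: [456.9, -71.8, 62.1]
ee_rot: [[0.005, 1.0, 0.001], [1.0, -0.005, -0.001], [-0.001, 0.001, -1.0]]
ft_force: [0.3, -0.0, -0.2]
grip_width: 1.001
```

```bash
cat >> h.py <<'E'
def snap(name,k='wrist'):
    c=robot.camera_params(k); im,d=robot.grab_frame(k); cv2.imwrite(f"pics/{name}.png",im); np.savez(f'pics/{name}.npz',d=d,**c)
    return im,d,c
def holefit(im,d,c,box):
    P=cloud('wrist',d,c); hsv=cv2.cvtColor(im,cv2.COLOR_BGR2HSV)
    m=((hsv[...,0]>5)&(hsv[...,0]<30)&(hsv[...,1]>70)); k=np.zeros_like(m); u0,u1,v0,v1=box; k[v0:v1,u0:u1]=1; m&=k
    n,l,st,_=cv2.connectedComponentsWithStats(m.astype(np.uint8)); 
    v,u=np.nonzero(m); print(len(u),u.min(),u.max(),v.min(),v.max()); e=cv2.fitEllipse(np.stack([u,v],1).astype(np.float32))
    print('hole',e,onz('wrist',*e[0],33.5,c).round(1),P[v,u].mean(0).round(1))
    return e
E
python3 - <<'E'
from h import *
go([430,-130,110],down(90))
im,d,c=snap('w2'); 
o=holefit(im,d,c,(250,400,250,350))
E
```

```text
t 1.8 pos [456.9 -71.8  62.1] shift [-0.0584 -0.0266 -0.0479] rot [ 0.04  0.05 -0.3 ] F [ 0.3 -0.  -0.2] g 1.001Traceback (most recent call last):
  File "<stdin>", line 4, in <module>
  File "h.py", line 37, in holefit
    v,u=np.nonzero(m); print(len(u),u.min(),u.max(),v.min(),v.max()); e=cv2.fitEllipse(np.stack([u,v],1).astype(np.float32))
                                    ~~~~~^^
    return umr_minimum(a, axis, None, out, keepdims, initial, where)
ValueError: zero-size array to reduction operation minimum which has no identity
```

View pics/w2.png

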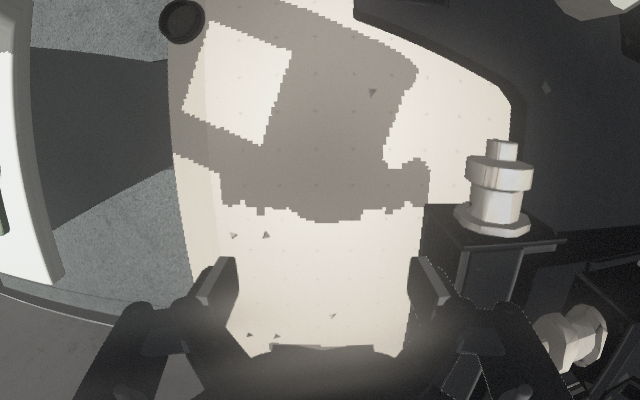

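>>> send_rows([
  [[-0.035,0,-0.03],[0,0,0],1],
  [[-0.07,0,-0.06],[0,0,0],1],
  [[-0.07,0,-0.07],[0,0,0],1],
  [[-0.07,0,-0.07],[0,0,0],1],
])

```text
time: 2.25
ee_pos: [458.2, -143.9, 135.2]
ee_rot: [[0.009, 1.0, 0.007], [1.0, -0.009, -0.004], [-0.004, 0.007, -1.0]]
ft_force: [0.1, -0.1, 0.5]
grip_width: 1.004
```

Run:
```python
from h import *
im,d,c=snap('w3'); P=cloud('wrist',d,c)
go([440,268,110],down(90-5))
o=holefit(im,d,c,(260,390,240,330))
u0,v0=map(int,o[0])
q=P[v0-11:v0+14:2,u0-45:u0+46:5].reshape(-1,3); q=q[(abs(q[:,1]-np.median(q[:,1]))<6)]
A=np.c_[q[:,0],q[:,2],np.ones(len(q))]; print(np.linalg.lstsq(A,q[:,1],rcond=None)[0], q.std(0))
# top-camera dowel
im=cv2.imread('pics/top0.png'); hsv=cv2.cvtColor(im,cv2.COLOR_BGR2HSV)
m=((abs(hsv[...,0].astype(int)-107)<14)&(hsv[...,1]>130)).astype(np.uint8); m[:,:175]=0;m[:,225:]=0;m[:200]=0;m[230:]=0
k=cv2.findContours(m,0,2)[0]; k=max(k,key=cv2.contourArea); r=cv2.minAreaRect(k);b=cv2.boxPoints(r);print(r)
for p in b: print(onz('top',*p,40).round(1))
print(onz('top',*r[0],40).round(1))
print('tip',onz('top',228,217.5,36))
```

```text
t 2.3 pos [ 456.7 -142.2  133.1] shift [ 0.4101 -0.0199  0.0224] rot [0.21 0.08 4.56] F [-1.1  0.8 -0.8] g 1.001
114 305 329 265 278
hole ((317.23687744140625, 271.82550048828125), (12.126300811767578, 22.99003791809082), 92.68133544921875) [ 453.9 -212.1   33.5] [ 453.9 -211.7   33.5]
[-5.15476313e-02  6.63467212e-03 -1.89416909e+02] [25.37364139  1.49463948 13.61470364]
((192.5, 213.0), (17.0, 6.0), 0.0)
[435.7 298.8  40. ]
[454.5 299.6  40. ]
[454.9 246.3  40. ]
[436.  245.6  40. ]
[445.3 272.6  40. ]
tip [432.1252346  161.84829103  36.        ]
```

View pics/w3.png

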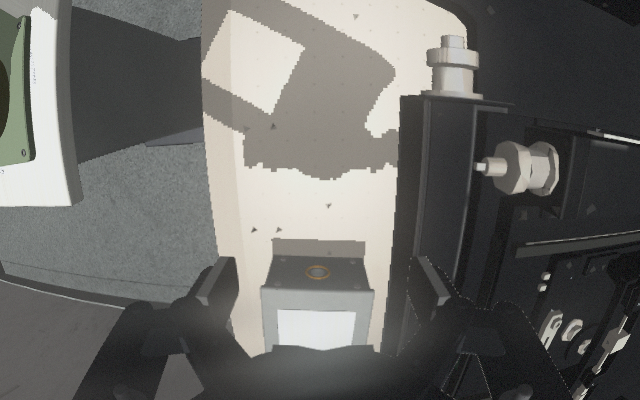

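>>> send_rows([
  [[0.04,-0.002,0],[0,0,1.5],1],
  [[0.085,-0.004,0],[0,0,3],1],
  [[0.13,-0.007,0],[0,0,5],1],
  [[0.175,-0.01,0],[0,0,6.5],1],
  [[0.22,-0.012,0],[0,0,6.5],1],
])

```text
time: 2.8
ee_pos: [442.9, 81.5, 130.0]
ee_rot: [[0.118, 0.993, -0.003], [0.993, -0.118, 0.0], [-0.0, -0.003, -1.0]]
ft_force: [1.4, -0.5, -0.6]
grip_width: 1.003
```

>>> send_rows([
  [[0.04,0,0],[0,0,0],1],
  [[0.08,0,0],[0,0,0],1],
  [[0.11,0,0],[0,0,0],1],
  [[0.13,0,0],[0,0,0],1],
  [[0.13,0,0],[0,0,0],1],
])

```text
time: 3.3
ee_pos: [458.9, 210.7, 130.0]
ee_rot: [[0.114, 0.993, -0.002], [0.993, -0.114, 0.0], [-0.0, -0.002, -1.0]]
ft_force: [-0.1, -0.2, 0.5]
grip_width: 1.004
```

Run:
```python
from h import *
im,d,c=snap('w4')
go([444,264,110],down(83.5))
```

```text
t 3.35 pos [458.8 209.3 130. ] shift [ 0.0526 -0.0209  0.02  ] rot [-0.15  0.07 -0.1 ] F [-1.1  0.  -1. ] g 0.998
```

View pics/w4.png

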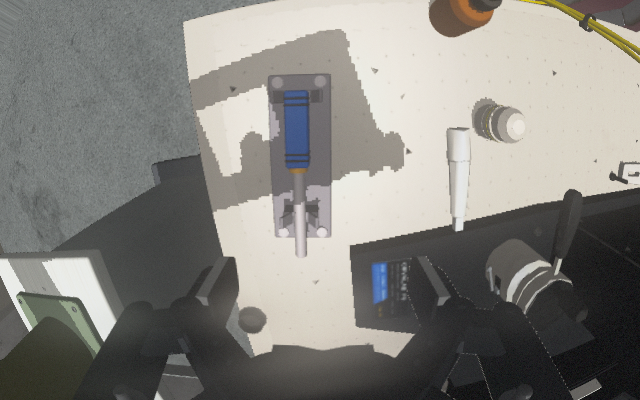

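Run:
```python
from h import *
z=np.load('pics/w4.npz'); c={k:z[k] for k in('cx','cy','world_from_camera')}; c['vfov']=float(z['vfov'])
im=cv2.imread('pics/w4.png'); P=cloud('wrist',z['d'],c)
hsv=cv2.cvtColor(im,cv2.COLOR_BGR2HSV)
m=((abs(hsv[...,0].astype(int)-110)<15)&(hsv[...,1]>90)).astype(np.uint8); m[:,:270]=0;m[:,330:]=0;m[185:]=0;m[:80]=0
k=max(cv2.findContours(m,0,2)[0],key=cv2.contourArea); r=cv2.minAreaRect(k);b=cv2.boxPoints(r);print(r,b)
for p in b: print(onz('wrist',*p,40,c).round(1), end=' ')
v,u=np.nonzero(m); q=P[v,u]; q=q[(q[:,2]>36)&(q[:,2]<45)]; print('\ntop mean',q.mean(0),q.min(0),q.max(0))
# rod line
for v in (190,200,220,235,245,252,256):
  print(v,[ (int(a),P[v,a].round(0)) for a in (298,300,302)])
print('grip c',onz('wrist',*r[0],40,c),'tip',onz('wrist',301.5,257,31,c), onz('wrist',301.5,255,36,c))
for p in ((270,74),(330,74),(330,237),(276,237)): print(onz('wrist',*p,6,c).round(1))
a=cv2.resize(im[60:270,240:360],None,fx=2.8,fy=2.8,interpolation=cv2.INTER_CUBIC);cv2.imwrite('pics/w4z.png',a)
```

```text
((296.5, 129.5), (47.0, 23.0), 90.0) [[285. 106.]
 [308. 106.]
 [308. 153.]
 [285. 153.]]
[440.2 291.5  40. ] [457.1 289.3  40. ] [452.8 253.9  40. ] [435.4 256.1  40. ] 
top mean [446.2715023  273.19248061  39.42933366] [435.33282236 242.96848984  36.5693493 ] [457.47425879 302.77743873  41.4747979 ]
190 [(298, array([441., 225.,  36.])), (300, array([442., 224.,  34.])), (302, array([444., 224.,  34.]))]
200 [(298, array([440., 216.,  34.])), (300, array([441., 216.,  35.])), (302, array([443., 216.,  35.]))]
220 [(298, array([437., 199.,  35.])), (300, array([439., 199.,  35.])), (302, array([440., 199.,  35.]))]
235 [(298, array([435., 186.,  36.])), (300, array([437., 186.,  36.])), (302, array([439., 185.,  34.]))]
245 [(298, array([434., 176.,  35.])), (300, array([436., 176.,  35.])), (302, array([437., 175.,  34.]))]
252 [(298, array([433., 169.,  35.])), (300, array([435., 170.,  36.])), (302, array([436., 169.,  35.]))]
256 [(298, array([432., 165.,  34.])), (300, array([434., 166.,  35.])), (302, array([436., 165.,  34.]))]
grip c [446.46822363 272.77198185  40.        ] tip [434.73183421 162.28087645  31.        ] [435.70392516 166.87537117  36.        ]
[426.8 321.2   6. ]
[477.1 314.4   6. ]
[461.1 167.4   6. ]
[410.  172.9   6. ]
```

View pics/w4z.png

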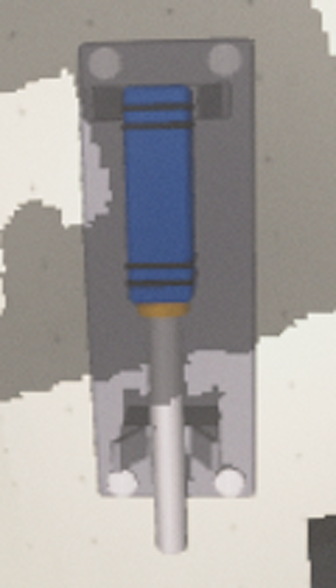

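Run:
```python
from h import *
go([445.5,265,60],down(84))
```

```text
t 3.35 pos [458.8 209.3 130. ] shift [ 0.0539 -0.0194  0.07  ] rot [-0.15  0.07 -0.6 ] F [-1.1  0.  -1. ] g 0.998
```

>>> send_rows([
  [[0.03,-0.01,0.02],[0,0,-0.6],1],
  [[0.054,-0.0195,0.05],[0,0,-0.6],1],
  [[0.054,-0.0195,0.07],[0,0,-0.6],1],
  [[0.054,-0.0195,0.07],[0,0,-0.6],1],
])

```text
time: 3.75
ee_pos: [443.3, 262.4, 57.4]
ee_rot: [[0.107, 0.994, -0.009], [0.994, -0.107, -0.004], [-0.005, -0.008, -1.0]]
ft_force: [-0.2, -0.0, -1.1]
grip_width: 1.002
```

Run:
```python
from h import *
go([445.5,265,11],down(84))
im,d,c=snap('w5')
go([445.5,265,11],down(84))
```

```text
t 3.75 pos [443.3 262.4  57.4] shift [0.003  0.0023 0.0464] rot [-0.48  0.27 -0.16] F [-0.2 -0.  -1.1] g 1.002
t 3.8 pos [445.2 262.7  59.3] shift [0.0024 0.0003 0.0483] rot [-0.28  0.17 -0.21] F [-0.3 -1.3 -0.3] g 0.999
```

View pics/w5.png

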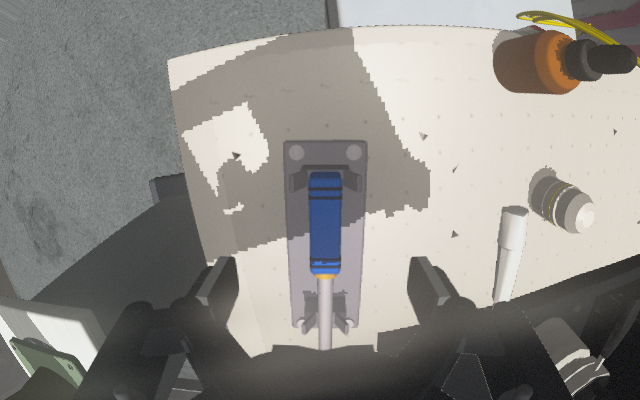

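>>> send_rows([
  [[0.0025,0.0005,0.02],[0,0,0],1],
  [[0.0025,0.0005,0.035],[0,0,0],1],
  [[0.0025,0.0005,0.044],[0,0,0],1],
  [[0.0025,0.0005,0.048],[0,0,0],1],
  [[0.0025,0.0005,0.048],[0,0,0],1],
])

```text
time: 4.3
ee_pos: [448.6, 266.3, 13.6]
ee_rot: [[0.109, 0.994, 0.0], [0.994, -0.109, 0.0], [0.0, 0.0, -1.0]]
ft_force: [0.2, -0.5, -0.2]
grip_width: 0.996
```

>>> send_rows([
  [[0,0,0],[0,0,0],0.5],
  [[0,0,0],[0,0,0],0.3],
  [[0,0,0],[0,0,0],0.1],
  [[0,0,0],[0,0,0],0.1],
  [[0,0,0],[0,0,0],0.1],
], newtons=60)

```text
time: 4.8
ee_pos: [446.8, 266.9, 13.7]
ee_rot: [[0.108, 0.994, -0.004], [0.994, -0.108, -0.0], [-0.001, -0.004, -1.0]]
ft_force: [-4.9, -0.2, 4.2]
grip_width: 0.202
```

Run:
```python
from h import *
go([445.5,265,11],down(84))
im,d,c=snap('w6')
```

```text
t 4.8 pos [446.8 266.9  13.7] shift [-0.002  -0.0011  0.0027] rot [-0.2   0.04 -0.18] F [-4.9 -0.2  4.2] g 0.202
```

View pics/w6.png

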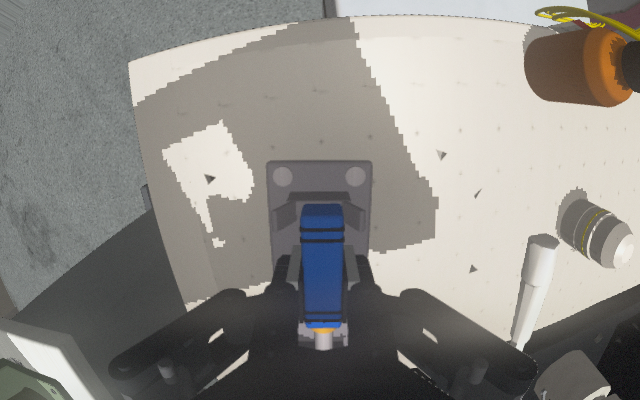

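>>> send_rows([
  [[0,0,-0.01],[0,0,0],0.1],
  [[0,0,-0.03],[0,0,0],0.1],
  [[0,0,-0.06],[0,0,0],0.1],
  [[0,0,-0.09],[0,0,0],0.1],
  [[0,0,-0.11],[0,0,0],0.1],
])

```text
time: 5.35
ee_pos: [449.6, 267.2, 126.1]
ee_rot: [[0.108, 0.994, 0.004], [0.994, -0.108, 0.001], [0.002, 0.004, -1.0]]
ft_force: [0.1, -0.8, -0.3]
grip_width: 0.196
```

Run:
```python
from h import *
go([461,-80,120],down(87))
```

```text
t 5.35 pos [449.6 267.2 126.1] shift [-0.344   0.0487  0.0057] rot [ 0.21 -0.09 -3.19] F [ 0.1 -0.8 -0.3] g 0.196
```

>>> send_rows([
  [[-0.03,0.004,0],[0,0,-0.4],0.1],
  [[-0.07,0.01,0],[0,0,-0.8],0.1],
  [[-0.115,0.016,0],[0,0,-1.2],0.1],
  [[-0.16,0.023,0],[0,0,-1.6],0.1],
  [[-0.2,0.028,0],[0,0,-2],0.1],
])

```text
time: 5.85
ee_pos: [454.8, 63.0, 124.0]
ee_rot: [[0.073, 0.997, 0.002], [0.997, -0.073, -0.001], [-0.0, 0.002, -1.0]]
ft_force: [1.0, -0.3, -0.1]
grip_width: 0.2
```

Run:
```python
from h import *
go([461,-80,100],down(87))
```

```text
t 5.85 pos [454.8  63.  124. ] shift [-0.1422  0.0165  0.0241] rot [ 0.1   0.02 -1.17] F [ 1.  -0.3 -0.1] g 0.2
```

>>> send_rows([
  [[-0.04,0.005,0],[0,0,-0.3],0.1],
  [[-0.08,0.009,0.01],[0,0,-0.6],0.1],
  [[-0.115,0.013,0.02],[0,0,-0.9],0.1],
  [[-0.142,0.0165,0.024],[0,0,-1.2],0.1],
  [[-0.142,0.0165,0.024],[0,0,-1.2],0.1],
])

```text
time: 6.35
ee_pos: [460.9, -81.1, 99.4]
ee_rot: [[0.057, 0.998, 0.001], [0.998, -0.057, -0.001], [-0.001, 0.001, -1.0]]
ft_force: [0.4, 0.5, -1.6]
grip_width: 0.198
```

Run:
```python
from h import *
im,d,c=snap('w7'); snap('s7','scene'); snap('t7','top')
go([461,-80,16.2],down(87))
```

```text
t 6.5 pos [460.7 -77.7  99.6] shift [-0.0023  0.0004  0.0834] rot [ 0.01 -0.02 -0.02] F [ 0.   0.3 -0.5] g 0.199
```

View pics/w7.png

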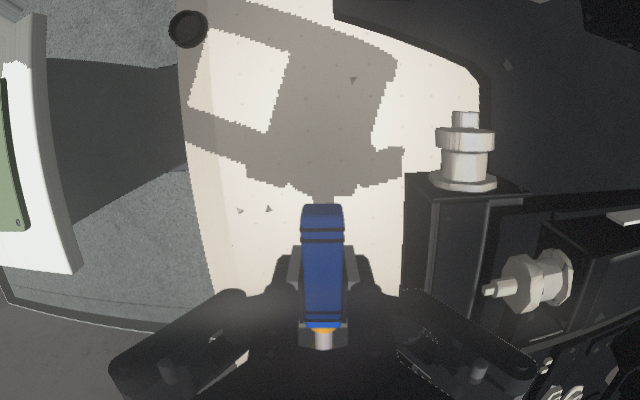

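View pics/t7.png

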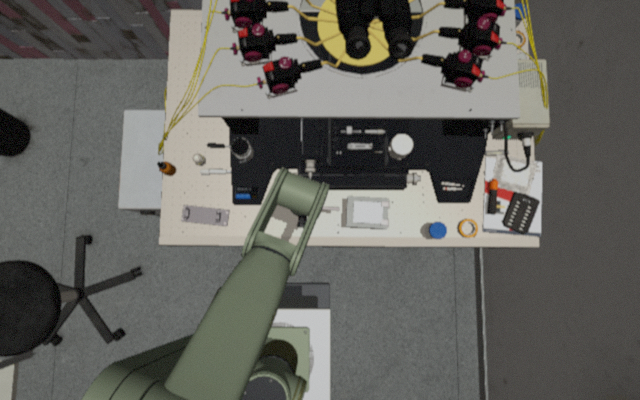

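View pics/s7.png

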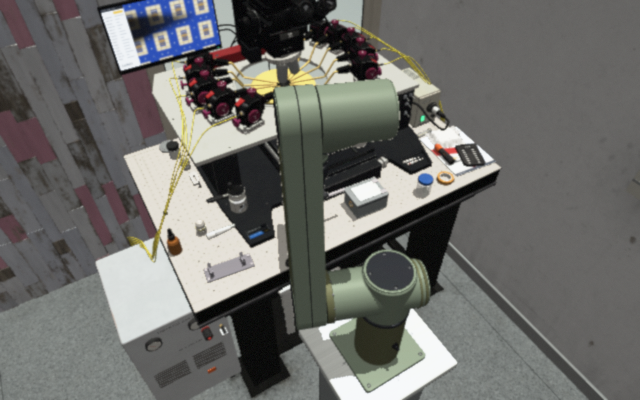

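Run:
```python
from h import *
s=robot.sense(); print(s['ee_pos'],s['time'])
z=np.load('pics/w7.npz'); c={k:z[k] for k in('cx','cy','world_from_camera')}; c['vfov']=float(z['vfov'])
im=cv2.imread('pics/w7.png')
hsv=cv2.cvtColor(im,cv2.COLOR_BGR2HSV)
m=((abs(hsv[...,0].astype(int)-110)<15)&(hsv[...,1]>90)).astype(np.uint8); m[:,:290]=0;m[:,360:]=0
R=s['ee_rot'];p=s['ee_pos']
for v in range(235,320,10):
    u=np.nonzero(m[v])[0]; 
    a=onz('wrist',u.min()-.5,v,p[2]+17.3+9,c);b=onz('wrist',u.max()+.5,v,p[2]+17.3+9,c)
    print(v,u.min(),u.max(),(R.T@(a-p)).round(1),(R.T@(b-p)).round(1))
for v in (206,208,228,230,240):print(v,(R.T@(onz('wrist',322,v,p[2]+17.3+9,c)-p)).round(1))
m2=cv2.inRange(hsv,(5,80,80),(30,255,255)); v,u=np.nonzero(m2[310:350,300:350]);print('collar rows',v.min()+310,v.max()+310,u.mean()+300)
# rod in top view
im=cv2.imread('pics/t7.png');a=cv2.resize(im[180:240,290:400],None,fx=7,fy=7,interpolation=cv2.INTER_NEAREST);cv2.imwrite('pics/t7z.png',a)
```

```text
[460.67164925 -77.68180606  99.5623808 ] 6.5
235 302 342 [ 24.   -8.  -26.3] [ 23.9   8.8 -26.3]
245 302 342 [ 19.4  -8.1 -26.3] [ 19.4   8.9 -26.3]
255 302 342 [ 14.7  -8.3 -26.3] [ 14.6   9.  -26.3]
265 303 342 [  9.8  -8.  -26.3] [  9.7   9.1 -26.3]
275 304 341 [  4.7  -7.7 -26.3] [  4.7   8.8 -26.3]
285 305 341 [ -0.5  -7.5 -26.3] [ -0.6   8.9 -26.3]
295 305 340 [ -6.1  -7.6 -26.3] [ -6.1   8.6 -26.3]
305 306 340 [-11.8  -7.4 -26.3] [-11.9   8.8 -26.3]
315 305 341 [-17.9  -8.  -26.3] [-18.    9.4 -26.3]
206 [ 36.6   0.5 -26.3]
208 [ 35.7   0.5 -26.3]
228 [ 27.1   0.4 -26.3]
230 [ 26.2   0.4 -26.3]
240 [ 21.7   0.4 -26.3]
collar rows 328 347 322.336
```

View pics/t7z.png

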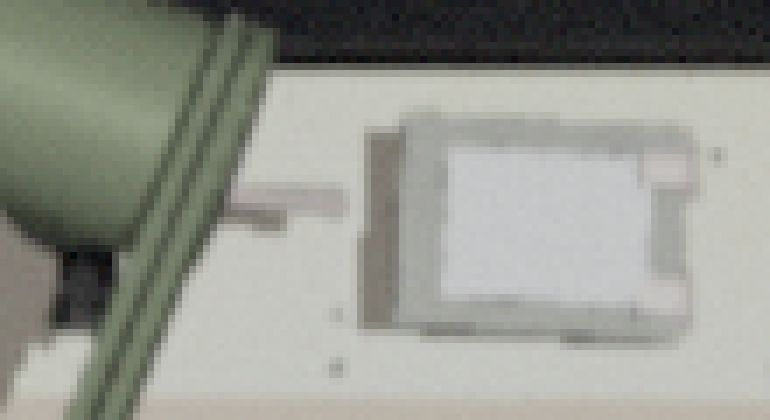

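>>> send_rows([
  [[-0.002,0,0.025],[0,0,0],0.1],
  [[-0.002,0,0.055],[0,0,0],0.1],
  [[-0.002,0,0.075],[0,0,0],0.1],
  [[-0.002,0,0.0835],[0,0,0],0.1],
  [[-0.002,0,0.0835],[0,0,0],0.1],
])

```text
time: 7.0
ee_pos: [459.6, -78.6, 15.0]
ee_rot: [[0.051, 0.999, -0.002], [0.999, -0.051, 0.001], [0.001, -0.002, -1.0]]
ft_force: [-0.3, -0.1, -0.9]
grip_width: 0.199
```

>>> send_rows([
  [[0,0,0],[0,0,0],0.1],
  [[0,0,0],[0,0,0],0.1],
  [[0,0,0],[0,0,0],0.1],
])

```text
time: 7.3
ee_pos: [461.7, -80.2, 17.0]
ee_rot: [[0.052, 0.999, 0.002], [0.999, -0.052, -0.001], [-0.001, 0.003, -1.0]]
ft_force: [-0.2, -0.1, -0.2]
grip_width: 0.199
```

Run:
```python
from h import *
go([460.5,-93,16.2],down(87))
im,d,c=snap('s8','scene'); snap('t8','top')
a=cv2.resize(im[160:250,290:400],None,fx=6,fy=6,interpolation=cv2.INTER_NEAREST);cv2.imwrite('pics/s8z.png',a)
go([460.5,-93,16.2],down(87))
```

```text
t 7.3 pos [461.7 -80.2  17. ] shift [-0.0128 -0.0005  0.0008] rot [0.15 0.05 0.02] F [-0.2 -0.1 -0.2] g 0.199
t 7.4 pos [461.2 -80.2  16.6] shift [-0.0128 -0.0001  0.0004] rot [0.1  0.03 0.01] F [ 0.2 -0.3 -1.1] g 0.197
```

View pics/s8z.png

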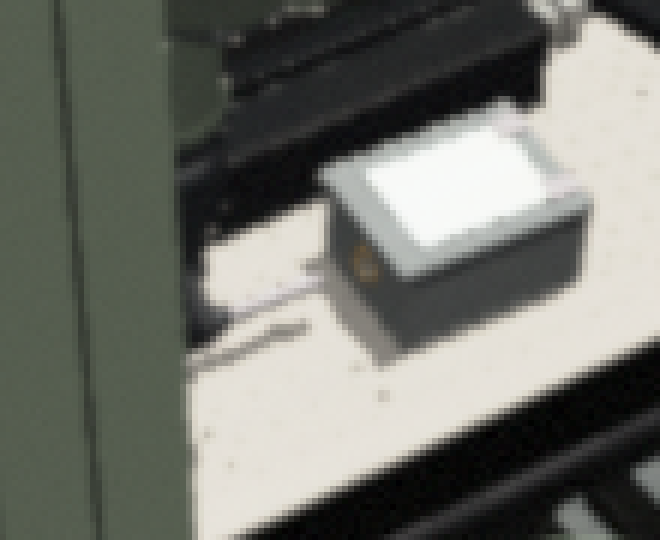

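>>> send_rows([
  [[-0.006,0,0],[0,0,0],0.1],
  [[-0.012,0,0],[0,0,0],0.1],
  [[-0.018,0,0.0005],[0,0,0],0.1],
  [[-0.023,0,0.0005],[0,0,0],0.1],
  [[-0.026,0,0.0005],[0,0,0],0.1],
])

```text
time: 7.9
ee_pos: [459.2, -106.6, 15.2]
ee_rot: [[0.053, 0.999, -0.0], [0.999, -0.053, -0.0], [-0.0, -0.0, -1.0]]
ft_force: [0.4, 0.4, -0.5]
grip_width: 0.199
```

>>> send_rows([
  [[-0.001,0,0],[0,0,0],0.1],
  [[-0.002,0,0],[0,0,0],0.1],
  [[-0.003,0,0],[0,0,0],0.1],
  [[-0.004,0,0],[0,0,0],0.1],
  [[-0.005,0,0],[0,0,0],0.1],
])

```text
time: 8.4
ee_pos: [458.9, -110.8, 15.3]
ee_rot: [[0.052, 0.999, -0.0], [0.999, -0.052, 0.0], [0.0, -0.0, -1.0]]
ft_force: [0.4, 0.6, -1.3]
grip_width: 0.195
```

>>> send_rows([
  [[-0.001,0,-0.0005],[0,0,0],0.1],
  [[-0.0025,0.0003,-0.0005],[0,0,0],0.1],
  [[-0.004,0.0003,-0.0005],[0,0,0],0.1],
  [[-0.0055,0.0003,-0.0005],[0,0,0],0.1],
  [[-0.007,0.0003,-0.0005],[0,0,0],0.1],
])

```text
time: 8.9
ee_pos: [458.8, -118.0, 15.8]
ee_rot: [[0.052, 0.999, 0.0], [0.999, -0.052, 0.0], [0.0, 0.0, -1.0]]
ft_force: [-0.7, -1.0, -0.7]
grip_width: 0.197
```

Run:
```python
from h import *
go([460.5,-93,16.2],down(87))
im,d,c=snap('s9','scene'); snap('t8','top')
a=cv2.resize(im[160:250,290:400],None,fx=6,fy=6,interpolation=cv2.INTER_NEAREST);cv2.imwrite('pics/s9z.png',a)
go([460.5,-93,16.2],down(87)); print(robot.sense()['moment'])
```

```text
t 8.9 pos [ 458.8 -118.    15.8] shift [ 0.0251  0.0003 -0.0004] rot [ 0.   -0.    0.01] F [-0.7 -1.  -0.7] g 0.197
t 9.0 pos [ 458.9 -118.1   15.8] shift [ 0.0252  0.0003 -0.0004] rot [ 0.  0. -0.] F [ 0.9  0.5 -0.9] g 0.198
[ 0.02012394 -0.00092688  0.03446865]
```

View pics/s9z.png

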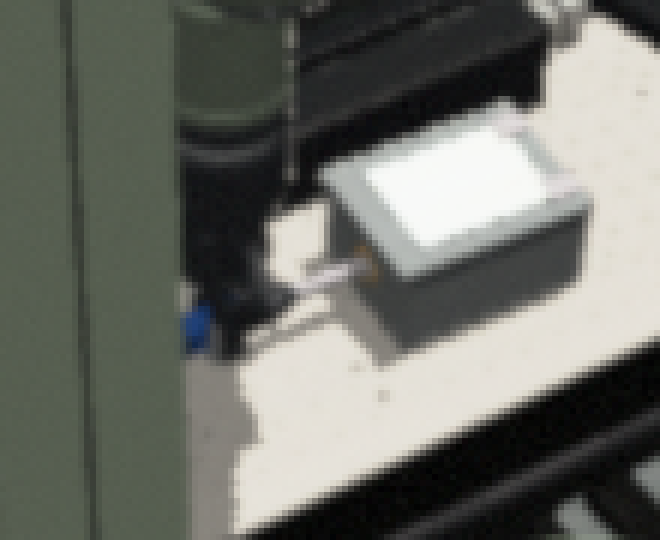

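>>> send_rows([
  [[-0.001,0,0],[0,0,0],0.1],
  [[-0.002,0,0],[0,0,0],0.1],
  [[-0.003,0,0],[0,0,0],0.1],
  [[-0.004,0,0],[0,0,0],0.1],
  [[-0.005,0,0],[0,0,0],0.1],
])

```text
time: 9.5
ee_pos: [458.6, -123.0, 15.8]
ee_rot: [[0.052, 0.999, -0.0], [0.999, -0.052, -0.0], [-0.0, -0.0, -1.0]]
ft_force: [-0.0, 0.3, -1.0]
grip_width: 0.203
```

>>> send_rows([
  [[-0.001,0,0],[0,0,0],0.1],
  [[-0.002,0,0],[0,0,0],0.1],
  [[-0.003,0,0],[0,0,0],0.1],
  [[-0.004,0,0],[0,0,0],0.1],
])

```text
time: 9.9
ee_pos: [458.4, -126.9, 15.8]
ee_rot: [[0.052, 0.999, -0.0], [0.999, -0.052, 0.0], [0.0, -0.0, -1.0]]
ft_force: [-0.4, 0.7, -1.0]
grip_width: 0.197
```

>>> send_rows([
  [[-0.001,0,0],[0,0,0],0.1],
  [[-0.002,0,0],[0,0,0],0.1],
  [[-0.003,0,0],[0,0,0],0.1],
  [[-0.004,0,0],[0,0,0],0.1],
])

```text
time: 10.3
ee_pos: [458.2, -131.0, 15.8]
ee_rot: [[0.052, 0.999, 0.0], [0.999, -0.052, 0.0], [0.0, 0.0, -1.0]]
ft_force: [0.9, -1.1, -1.4]
grip_width: 0.201
```

>>> send_rows([
  [[-0.001,0,0],[0,0,0],0.1],
  [[-0.002,0,0],[0,0,0],0.1],
  [[-0.003,0,0],[0,0,0],0.1],
  [[-0.003,0,0],[0,0,0],0.1],
])

```text
time: 10.7
ee_pos: [457.9, -133.3, 15.7]
ee_rot: [[0.052, 0.999, -0.0], [0.999, -0.052, 0.001], [0.001, -0.0, -1.0]]
ft_force: [-0.0, 5.1, -0.4]
grip_width: 0.201
```

>>> send_rows([
  [[-0.001,0,0],[0,0,0],0.1],
  [[-0.002,0,0],[0,0,0],0.1],
  [[-0.003,0,0],[0,0,0],0.1],
  [[-0.004,0,0],[0,0,0],0.1],
])

```text
time: 11.1
ee_pos: [457.7, -136.9, 15.7]
ee_rot: [[0.052, 0.999, -0.0], [0.999, -0.052, 0.002], [0.002, -0.0, -1.0]]
ft_force: [1.7, 7.4, 0.5]
grip_width: 0.199
```

>>> send_rows([
  [[-0.0005,0,0],[0,0,0],0.1],
  [[-0.001,0,0],[0,0,0],0.1],
  [[-0.0015,0,0],[0,0,0],0.1],
  [[-0.002,0,0],[0,0,0],0.1],
])

```text
time: 11.5
ee_pos: [457.5, -138.6, 15.6]
ee_rot: [[0.052, 0.999, -0.0], [0.999, -0.052, 0.002], [0.002, -0.001, -1.0]]
ft_force: [0.3, 7.8, 1.0]
grip_width: 0.203
```

```bash
cat >> h.py <<'E'
def look(name):
    im,d,c=snap(name,'scene')
    a=cv2.resize(im[140:250,290:430],None,fx=4,fy=4,interpolation=cv2.INTER_NEAREST);cv2.imwrite(f'pics/{name}z.png',a)
    P=cloud('scene',d,c); print('zmax lid', np.round(P[185:195,355:390:8,2],0).tolist()[::5])
E
python3 - <<'E'
from h import *
look('s10');go([460.5,-93,16.2],down(87))
E
```

```text
zmax lid [[71.0, 75.0, 72.0, 70.0, -0.0], [71.0, 76.0, 70.0, 71.0, 4.0]]
t 11.55 pos [ 457.5 -138.6   15.6] shift [ 0.0457  0.0006 -0.0005] rot [-0.03 -0.12  0.01] F [1.5 7.4 0.3] g 0.197
```

View pics/s10z.png

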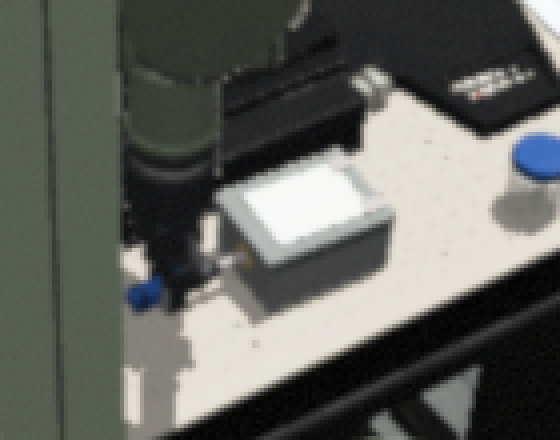

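>>> send_rows([
  [[-0.0005,0,0],[0,0,0],0.1],
  [[-0.001,0,0],[0,0,0],0.1],
  [[-0.001,0,0],[0,0,0],0.1],
])

```text
time: 11.85
ee_pos: [457.5, -139.7, 15.6]
ee_rot: [[0.052, 0.999, -0.0], [0.999, -0.052, 0.002], [0.002, -0.001, -1.0]]
ft_force: [0.8, 7.5, -0.3]
grip_width: 0.2
```

Run:
```python
from h import *
look('s11');go([460.5,-93,16.2],down(87))
```

```text
zmax lid [[108.0, 99.0, 83.0, 72.0, -1.0], [111.0, 103.0, 92.0, 78.0, -1.0]]
t 11.9 pos [ 457.5 -139.7   15.6] shift [ 0.0468  0.0006 -0.0005] rot [-0.03 -0.11  0.01] F [1.5 6.9 0.3] g 0.199
```

>>> send_rows([
  [[0,0,0],[0,0,0],0.1],
  [[0,0,0],[0,0,0],0.1],
])

```text
time: 12.1
ee_pos: [457.5, -139.7, 15.6]
ee_rot: [[0.052, 0.999, -0.0], [0.999, -0.052, 0.002], [0.002, -0.001, -1.0]]
ft_force: [1.3, 6.8, 0.5]
grip_width: 0.196
```

>>> send_rows([
  [[0.006,0,0],[0,0,0],0.1],
  [[0.016,0,0],[0,0,0],0.1],
  [[0.028,0,0],[0,0,0],0.1],
  [[0.04,0,0],[0,0,0],0.1],
  [[0.056,0,0],[0,0,0],0.1],
])

```text
time: 12.6
ee_pos: [460.8, -84.5, 15.9]
ee_rot: [[0.052, 0.999, 0.0], [0.999, -0.052, -0.001], [-0.001, 0.001, -1.0]]
ft_force: [0.1, 0.0, -0.7]
grip_width: 0.201
```

Run:
```python
from h import *
look('s12');go([460.5,-80,16.2],down(87))
im,d,c=snap('w12')
```

```text
zmax lid [[110.0, 100.0, 89.0, 74.0, -6.0], [112.0, 101.0, 98.0, 83.0, 6.0]]
t 12.65 pos [460.1 -82.1  15.6] shift [ 0.0021  0.0003 -0.0006] rot [-0.05 -0.07  0.06] F [-1.6  1.6 -1.2] g 0.196
```

View pics/s12z.png

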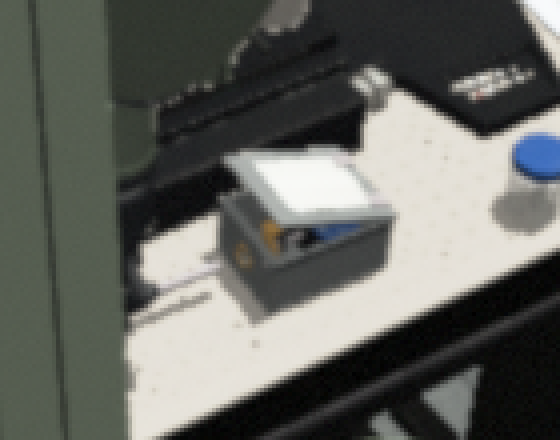

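View pics/w12.png

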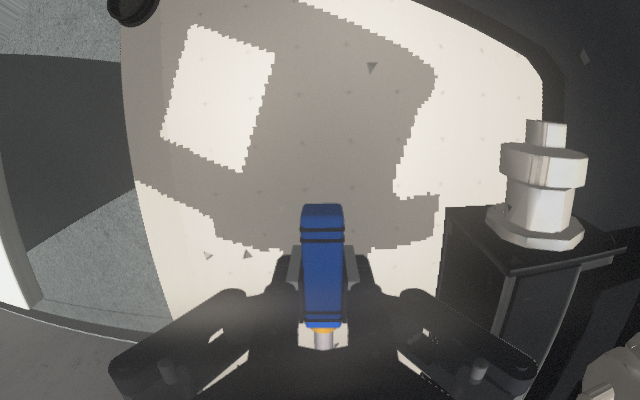

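>>> send_rows([
  [[0,-0.006,-0.012],[0,0,0],0.1],
  [[0,-0.014,-0.03],[0,0,0],0.1],
  [[0,-0.021,-0.046],[0,0,0],0.1],
  [[0,-0.025,-0.0535],[0,0,0],0.1],
  [[0,-0.025,-0.0535],[0,0,0],0.1],
])

```text
time: 13.2
ee_pos: [436.3, -84.1, 70.3]
ee_rot: [[0.052, 0.999, 0.002], [0.999, -0.052, -0.001], [-0.001, 0.003, -1.0]]
ft_force: [-0.5, 0.1, -0.7]
grip_width: 0.195
```

>>> send_rows([
  [[-0.015,0,0],[0,0,0],0.1],
  [[-0.034,0,0],[0,0,0],0.1],
  [[-0.05,0,0],[0,0,0],0.1],
  [[-0.064,0,0],[0,0,0],0.1],
  [[-0.075,0,0],[0,0,0],0.1],
])

```text
time: 13.7
ee_pos: [431.4, -159.3, 68.7]
ee_rot: [[0.053, 0.999, -0.001], [0.999, -0.053, 0.001], [0.001, -0.001, -1.0]]
ft_force: [-0.4, 1.7, -1.1]
grip_width: 0.203
```

Run:
```python
from h import *
look('s13')
s=robot.sense();p=s['ee_pos']; R=down(87); o=np.array([454.2,-212,47.2]); v=R.T@(p-o); print('d',104-v[0],'lat',v[1],'b',-v[2], s['ft_force'])
```

```text
zmax lid [[108.0, 96.0, 88.0, 70.0, -4.0], [116.0, 108.0, 95.0, 81.0, 1.0]]
d 53.84980534371733 lat -25.20055079473909 b 21.667848553120976 [-0.83798811 -1.8666028  -2.06123704]
```

View pics/s13z.png

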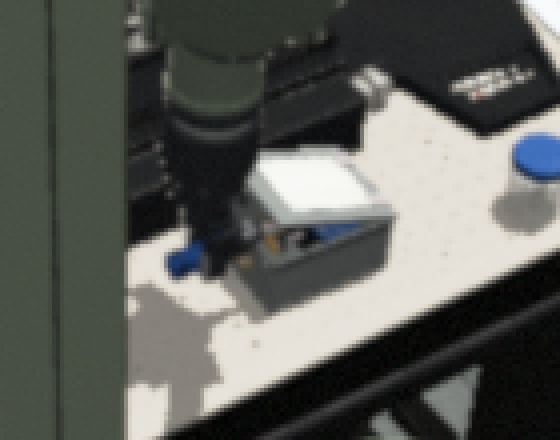

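>>> send_rows([
  [[-0.0065,0,-0.01],[0,0,0],0.1],
  [[-0.0065,0,-0.022],[0,0,0],0.1],
  [[-0.009,0,-0.034],[0,0,0],0.1],
  [[-0.014,0,-0.046],[0,0,0],0.1],
  [[-0.021,0,-0.057],[0,0,0],0.1],
])

```text
time: 14.25
ee_pos: [431.1, -179.7, 128.1]
ee_rot: [[0.051, 0.999, 0.002], [0.999, -0.051, -0.001], [-0.001, 0.002, -1.0]]
ft_force: [0.7, -0.2, -1.5]
grip_width: 0.202
```

Run:
```python
from h import *
look('s14')
s=robot.sense();p=s['ee_pos']; R=down(87); o=np.array([454.2,-212,47.2]); v=R.T@(p-o); print('d',104-v[0],'lat',v[1],'b',-v[2], s['ft_force'])
```

```text
zmax lid [[215.0, 55.0, 40.0, 68.0, -5.0], [47.0, 28.0, 15.0, 44.0, 95.0]]
d 75.05921192399418 lat -23.219467185083722 b 82.83033992195838 [ 0.68121204 -0.57188251  0.84654631]
```

View pics/s14z.png

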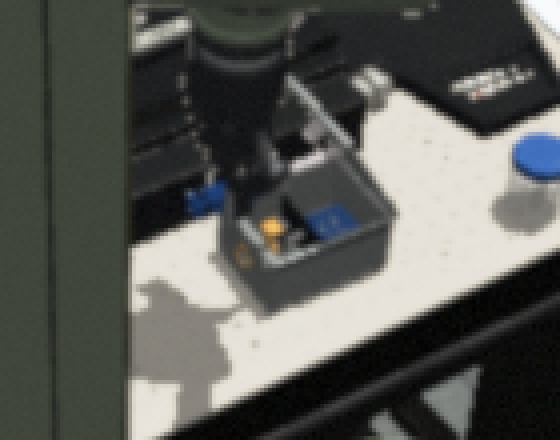

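>>> send_rows([
  [[-0.012,0,-0.004],[0,0,0],0.1],
  [[-0.024,0,-0.006],[0,0,0],0.1],
  [[-0.037,0,-0.006],[0,0,0],0.1],
  [[-0.05,0,-0.006],[0,0,0],0.1],
  [[-0.063,0,-0.006],[0,0,0],0.1],
])

```text
time: 14.8
ee_pos: [426.9, -243.7, 131.7]
ee_rot: [[0.053, 0.999, -0.001], [0.999, -0.053, 0.001], [0.0, -0.001, -1.0]]
ft_force: [0.3, 0.7, -0.0]
grip_width: 0.2
```

>>> send_rows([
  [[-0.004,0,0],[0,0,0],0.1],
  [[-0.004,0,0],[0,0,0],0.1],
  [[-0.004,0,0],[0,0,0],0.1],
])

```text
time: 15.1
ee_pos: [426.9, -246.2, 132.0]
ee_rot: [[0.052, 0.999, -0.001], [0.999, -0.052, 0.001], [0.001, -0.001, -1.0]]
ft_force: [0.1, -0.2, -1.1]
grip_width: 0.202
```

Run:
```python
from h import *
look('s15');snap('t15','top')
s=robot.sense();p=s['ee_pos']; R=down(87); o=np.array([454.2,-212,47.2]); v=R.T@(p-o); print('d',104-v[0],'lat',v[1],'b',-v[2], s['ft_force'])
```

```text
zmax lid [[33.0, 141.0, 41.0, 61.0, 89.0], [49.0, 27.0, 12.0, 40.0, 72.0]]
d 139.23634011272833 lat -25.396377615335222 b 84.892275378501 [ 1.1058895  -0.08259592  0.25998097]
```

View pics/s15z.png

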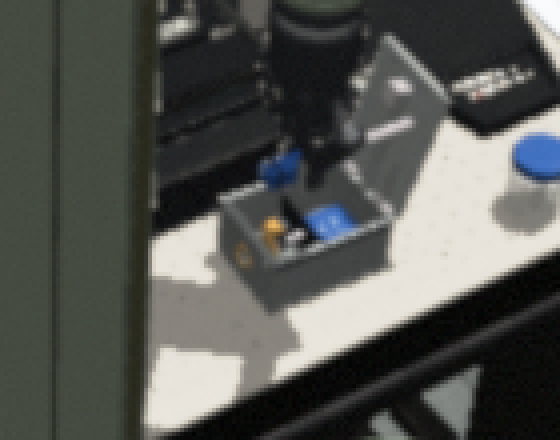

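>>> send_rows([
  [[0.015,0,0],[0,0,0],0.1],
  [[0.045,0,0],[0,0,0],0.1],
  [[0.09,0,0],[0,0,0],0.1],
  [[0.135,0,0],[0,0,0],0.1],
  [[0.18,0,0],[0,0,0],0.1],
])

```text
time: 15.7
ee_pos: [435.9, -63.8, 132.4]
ee_rot: [[0.052, 0.999, 0.0], [0.999, -0.052, 0.001], [0.001, 0.0, -1.0]]
ft_force: [1.0, 1.0, -0.6]
grip_width: 0.197
```

Run:
```python
from h import *
im,d,c=snap('s16','scene'); snap('t16','top')
a=cv2.resize(im[120:250,290:430],None,fx=4,fy=4,interpolation=cv2.INTER_NEAREST);cv2.imwrite('pics/s16z.png',a)
go([446.8,266.9,120],down(83.8))
```

```text
t 15.8 pos [435.1 -60.5 131.8] shift [ 0.3276 -0.0029  0.0128] rot [-0.11 -0.17  3.64] F [-0.1 -0.3 -0.5] g 0.199
```

View pics/s16z.png

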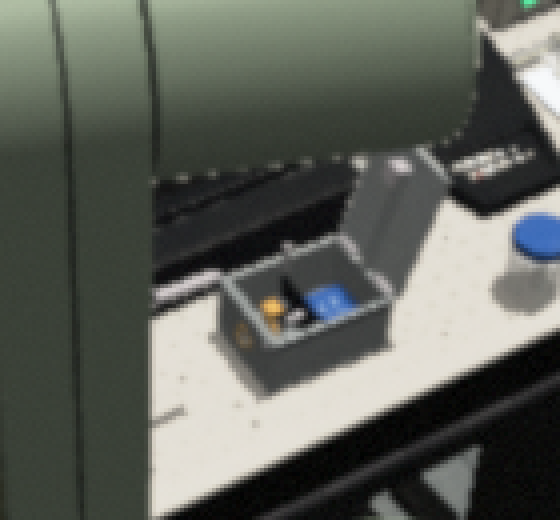

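Lid stands wide open. Back to the stand.

>>> send_rows([
  [[0.03,0,0],[0,0,0.8],0.1],
  [[0.07,0,0],[0,0,1.6],0.1],
  [[0.115,0,0],[0,0,2.4],0.1],
  [[0.16,0,0],[0,0,3.2],0.1],
  [[0.2,-0.001,0],[0,0,3.6],0.1],
])

```text
time: 16.3
ee_pos: [445.5, 135.4, 132.5]
ee_rot: [[0.114, 0.993, 0.001], [0.993, -0.114, 0.0], [0.0, 0.001, -1.0]]
ft_force: [0.6, -0.6, 0.3]
grip_width: 0.199
```

Run:
```python
from h import *
go([446.8,266.9,100],down(83.8))
```

```text
t 16.3 pos [445.5 135.4 132.5] shift [ 0.1308 -0.0137  0.0326] rot [ 0.04 -0.02 -0.37] F [ 0.6 -0.6  0.3] g 0.199
```

>>> send_rows([
  [[0.035,-0.004,0],[0,0,0],0.1],
  [[0.075,-0.008,0],[0,0,-0.3],0.1],
  [[0.11,-0.012,0.015],[0,0,-0.3],0.1],
  [[0.13,-0.0137,0.032],[0,0,-0.3],0.1],
  [[0.131,-0.0137,0.0325],[0,0,-0.3],0.1],
])

```text
time: 16.8
ee_pos: [444.8, 266.5, 97.6]
ee_rot: [[0.106, 0.994, -0.004], [0.994, -0.106, -0.001], [-0.002, -0.004, -1.0]]
ft_force: [-1.1, -0.7, -0.1]
grip_width: 0.202
```

>>> send_rows([
  [[0,0,0],[0,0,0],0.1],
  [[0,0,0],[0,0,0],0.1],
  [[0,0,0],[0,0,0],0.1],
])

```text
time: 17.1
ee_pos: [448.1, 264.0, 100.7]
ee_rot: [[0.111, 0.994, 0.001], [0.994, -0.111, 0.0], [0.0, 0.001, -1.0]]
ft_force: [-0.1, -0.7, -1.5]
grip_width: 0.198
```

Run:
```python
from h import *
go([446.8,266.9,40],down(83.8))
snap('w17')
go([446.8,266.9,40],down(83.8))
```

```text
t 17.1 pos [448.1 264.  100.7] shift [ 0.0027 -0.0017  0.0607] rot [ 0.08 -0.03 -0.17] F [-0.1 -0.7 -1.5] g 0.198
t 17.15 pos [448.1 264.  100.7] shift [ 0.0027 -0.0017  0.0607] rot [ 0.08 -0.03 -0.18] F [ 0.2 -0.1 -0.6] g 0.2
```

View pics/w17.png

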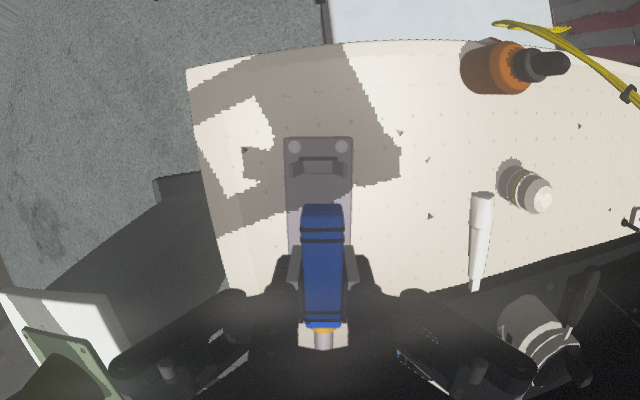

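>>> send_rows([
  [[0.0027,-0.0013,0.02],[0,0,0],0.1],
  [[0.0027,-0.0013,0.045],[0,0,0],0.1],
  [[0.0027,-0.0013,0.06],[0,0,0],0.1],
  [[0.0027,-0.0013,0.06],[0,0,0],0.1],
  [[0.0027,-0.0013,0.06],[0,0,0],0.1],
])

```text
time: 17.65
ee_pos: [446.8, 267.3, 40.3]
ee_rot: [[0.111, 0.994, 0.0], [0.994, -0.111, 0.0], [0.0, 0.0, -1.0]]
ft_force: [0.2, 0.9, -0.0]
grip_width: 0.201
```

Run:
```python
from h import *
go([446.8,266.9,14.2],down(83.8))
snap('w18')
go([446.8,266.9,14.2],down(83.8))
```

```text
t 17.65 pos [446.8 267.3  40.3] shift [-0.0004 -0.      0.0261] rot [ 0.03 -0.01 -0.15] F [ 0.2  0.9 -0. ] g 0.201
t 17.7 pos [447.4 267.7  40.9] shift [-0.0008 -0.0006  0.0267] rot [ 0.1  -0.05 -0.13] F [ 0.  -0.8 -0.7] g 0.199
```

View pics/w18.png

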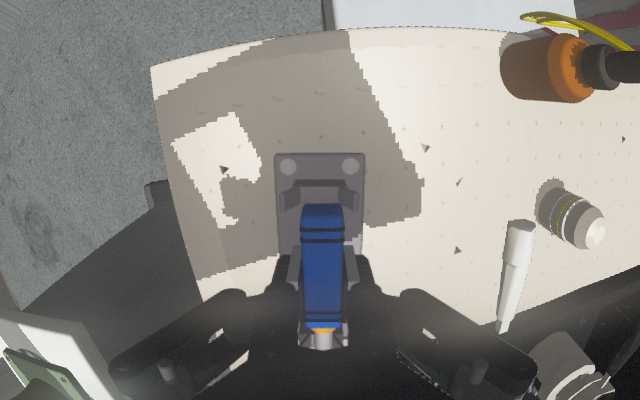

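Centred on the saddles (saddle centre col ~320, dowel ~322). Lowering.

>>> send_rows([
  [[0,0,0.008],[0,0,0],0.1],
  [[0,0,0.016],[0,0,0],0.1],
  [[0,0,0.021],[0,0,0],0.1],
  [[0,0,0.025],[0,0,0],0.1],
  [[0,0,0.0265],[0,0,0],0.1],
])

```text
time: 18.2
ee_pos: [446.0, 267.5, 13.7]
ee_rot: [[0.109, 0.994, -0.002], [0.994, -0.109, -0.001], [-0.001, -0.002, -1.0]]
ft_force: [-5.5, -2.3, 15.3]
grip_width: 0.199
```

Run:
```python
from h import *
go([446.8,266.9,13.7],down(83.8))
snap('w19')
```

```text
t 18.2 pos [446.  267.5  13.7] shift [-0.0005  0.0009 -0.    ] rot [-0.09  0.05 -0.08] F [-5.5 -2.3 15.3] g 0.199
```

View pics/w19.png

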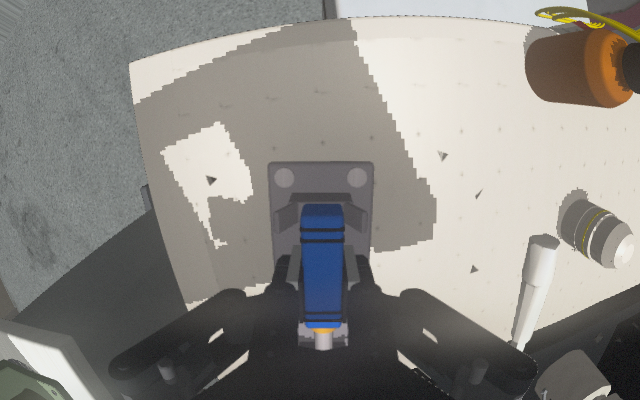

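>>> send_rows([
  [[0,0,-0.001],[0,0,0],0.15],
  [[0,0,-0.001],[0,0,0],0.3],
  [[0,0,-0.001],[0,0,0],0.5],
  [[0,0,-0.001],[0,0,0],0.8],
  [[0,0,-0.001],[0,0,0],1],
])

```text
time: 18.75
ee_pos: [446.4, 267.7, 14.2]
ee_rot: [[0.11, 0.994, -0.0], [0.994, -0.11, -0.0], [-0.0, -0.0, -1.0]]
ft_force: [0.7, 0.8, 0.3]
grip_width: 0.8
```

>>> send_rows([
  [[0,0,0],[0,0,0],1],
  [[0,0,0],[0,0,0],1],
  [[0,0,0],[0,0,0],1],
  [[0,0,0],[0,0,0],1],
])

```text
time: 19.15
ee_pos: [446.4, 267.7, 14.3]
ee_rot: [[0.11, 0.994, -0.0], [0.994, -0.11, 0.0], [0.0, -0.0, -1.0]]
ft_force: [0.4, 0.2, -0.1]
grip_width: 1.002
```

Run:
```python
from h import *
go([446.8,266.9,13.7],down(83.8))
snap('w20')
```

```text
t 19.15 pos [446.4 267.7  14.3] shift [-0.0007  0.0005  0.0006] rot [-0.   -0.   -0.09] F [ 0.4  0.2 -0.1] g 1.002
```

View pics/w20.png

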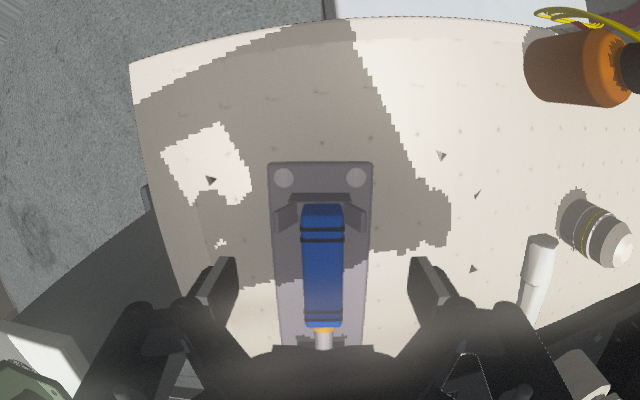

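Released, dowel in its saddles. Lift straight up and then draw off for a final look.

>>> send_rows([
  [[0,0,-0.012],[0,0,0],1],
  [[0,0,-0.03],[0,0,0],1],
  [[0,0,-0.06],[0,0,0],1],
  [[0,0,-0.1],[0,0,0],1],
  [[0,0,-0.13],[0,0,0],1],
])

```text
time: 19.7
ee_pos: [447.1, 268.0, 147.5]
ee_rot: [[0.11, 0.994, 0.003], [0.994, -0.11, 0.001], [0.001, 0.003, -1.0]]
ft_force: [-0.4, -0.1, 0.0]
grip_width: 1.001
```

>>> send_rows([
  [[-0.02,0,0],[0,0,0],1],
  [[-0.05,0,0],[0,0,0],1],
  [[-0.06,0,0],[0,0,0],1],
  [[-0.06,0,0],[0,0,0],1],
  [[-0.06,0,0],[0,0,0],1],
])

```text
time: 20.2
ee_pos: [440.0, 208.4, 144.6]
ee_rot: [[0.11, 0.994, 0.001], [0.994, -0.11, 0.001], [0.001, 0.0, -1.0]]
ft_force: [-0.7, 0.2, -0.9]
grip_width: 1.0
```

Run:
```python
from h import *
im,d,c=snap('w21'); snap('s21','scene'); ti,td,tc=snap('t21','top')
go([446.8,266.9,13.7],down(83.8))
hsv=cv2.cvtColor(im,cv2.COLOR_BGR2HSV); P=cloud('wrist',d,c)
m=((abs(hsv[...,0].astype(int)-110)<15)&(hsv[...,1]>90)).astype(np.uint8); m[:,:250]=0;m[:,350:]=0;m[200:]=0;m[:60]=0
v,u=np.nonzero(m); q=P[v,u]; q=q[(q[:,2]>33)&(q[:,2]<47)]; print(q.mean(0),q.min(0),q.max(0))
A=np.load('pics/top0.npy'); D=cloud('top',td); 
for uv in [(437,230),(258,241),(167,168),(199,159)]: print(uv,D[uv[1],uv[0]].round(0))
a=ti.astype(int)-cv2.imread('pics/top0.png').astype(int)
```

```text
t 20.35 pos [439.9 208.8 144.3] shift [0.0585 0.0006 0.1306] rot [-0.01 -0.02 -0.04] F [0.1 0.4 0.2] g 0.997
[447.23164757 273.58188463  39.53162641] [436.75943613 243.71706965  37.70383744] [458.00841705 303.19924352  42.00789206]
(437, 230) [ 396. -482.   73.]
(258, 241) [360.  71.   2.]
(167, 168) [584. 352.  60.]
(199, 159) [615. 256.  50.]
```

View pics/w21.png

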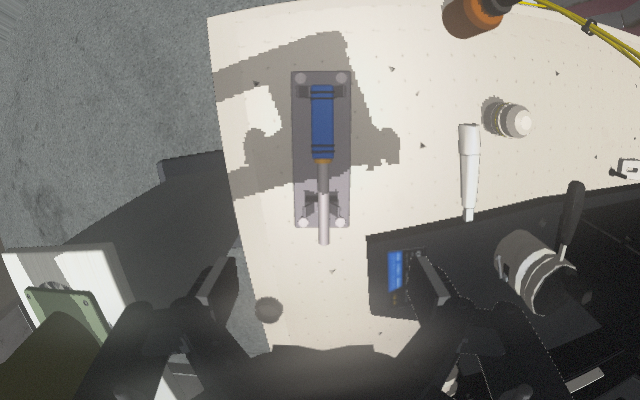

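View pics/t21.png

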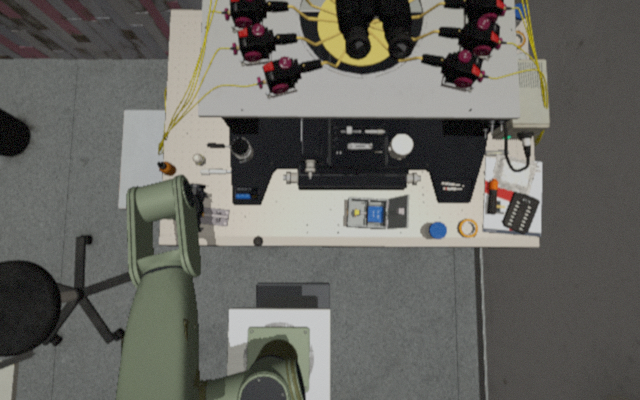

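View pics/s21.png

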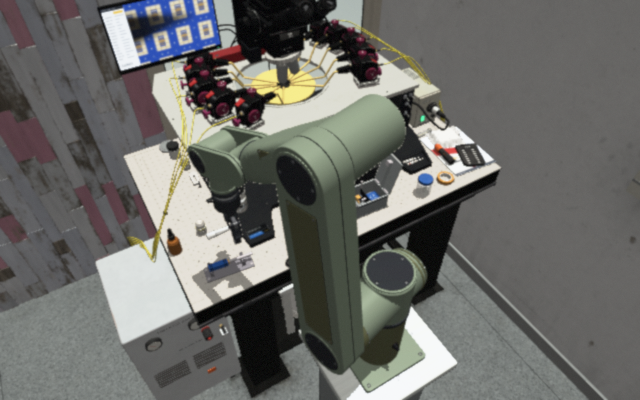

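The lid is open (top view, 398,212), the dowel lies in the saddles at (447.2, 273.6), within 1 mm of where it started, and the bystanders are in place.

Run:
```python
from bench import robot
print(robot.hand_in()); print(robot.sense()['time'])
```

```text
the job is handed in; nothing more can be done
None
the job is handed in; nothing more can be done
```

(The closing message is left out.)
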